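# Reset the length stop on the sloping work rest

## Robot

A 7-joint arm with a two-finger parallel gripper is mounted at the origin on the work surface. World frame = base frame: x ahead of the robot, y to its left, z up, the work surface at z = 0. Lengths are in m, angles in rad, forces in N, time in s.
With the tool pointing down it reaches from about 0.4 to 0.875 m from the base axis. Payload 19.3 kg.
Tool frame: the origin (TCP) lies on the centre line of the jaws, within the pads' length; the fingertips stand 14 mm ahead of it and the grasp point (between the pads) lies 5 mm behind it (robot.finger_overhang is the distance from the TCP to the fingertips, in m); z points along the fingers, y is the direction in which the jaws open and shut (so a half turn about z gives the same grasp; the last joint's range is limited). The gripper opens to 85 mm and grips with 20 to 120 N. Pads are 22 mm wide; open, the fingers measure 114 mm over their backs; the gripper's body (76 mm by 85 mm) begins 54 mm behind the grasp point. The pads swing forward as they close: fully open they stand 13 mm farther back than shut.
Start: joints at [1.165, 0.521, -0.036, 1.599, 0.021, 1.021, -0.113], TCP at [0.206, -0.59, 0.245] pointing down, gripper open.
Joint ranges: [-2.91, 2.91], [-0.3, 2.13], [-1.5, 1.42], [0.17, 2.43], [-1.26, 4.41], [0.16, 1.93], [-2.52, 2.52]. Speed limits (rad/s): [1.89, 1.89, 2.39, 2.39, 3.01, 3.01, 3.01].

## Interface

Orientations are given as a rotation vector (axis times angle).
In Python, from workcell import robot gives the robot as it stands.
- The arm moves only by the tool move_arm, never from a script. Its argument "targets" is one flat list of numbers, 7 for each row, row after row: the shift along the world's x, y, z in mm, then the turn, a rotation vector about the world's x, y, z in degrees, then the closure in counts, from 0 (fully open) to 255 (shut). A call has 1 to 5 rows; each row is the pose to reach, as a shift and turn from the pose commanded when the call began; what a row does not reach only later rows make up. A row lasts 1/8 s, in which the tool goes at most 62.5 mm and 10.7 degrees, less where a joint would pass 70% of its speed; a pose out of reach is approached as far as the arm can. A call with a gripper value outside its range is refused whole. The fingers move at their own pace and stop on an object; "squeeze" is the grip in N (left out, the last holds). Time passes only in rows, so rows that repeat a pose let the fingers close. It gives the time, the measured TCP pose, the force and the opening at its end, in the units of the state.
- robot.get_state(): the state, without advancing time (a new reading comes with each control period).
- robot.snapshot(name): name is "side" or "top" or "wrist"; returns a dict with "image" (480x640x3 uint8, blue, green, red), "K" (3x3 intrinsics, pixels), "rvec" (rotation vector, rad) and "tvec" (3), from world to camera coordinates, as OpenCV has them. Camera axes: x right, y down, z forward; pixel columns grow to the right and rows downward; lengths in m; the calibration is good to about 2 mm. A picture is of the moment at which its call begins. There is no depth.
- robot.close_job(): hands the job in, once; it reports no verdict.
The state is a dict: "time": time; "joint_positions": joint angles; "qd": joint speeds; "effort": joint torques, N m; "ee_pos": TCP position; "orientation": TCP orientation; "ft_force": force on the tool from outside, world axes, zero at the start; "torque": the same for the moment, N m; "gripper_width": opening from 0.0 (shut) to 1.0 (fully open).
Only numpy, scipy, OpenCV 4.12 (cv2) and the standard library are available. Lean on these libraries where they do the work, as an engineer would, in place of code of your own. Each camera call takes 0.05 s, during which the arm holds its last target. There are 200 camera calls.

## Task

Clear the loose aluminium channel off the notched rail of the sloping work rest and put it in the open tray. Then lift the steel stop by its tab just clear of its notch, shift it along the rail without ever taking it off the rail, and drop it fully home into the end notch that the channel was covering. Let go of everything, and do not knock the other things on the bench about.

Things in the scene. Friction and masses are not known exactly. Their poses are not given: they have to be found in the camera images.
- rest: Grey sloping work rest fixed to the bench. Its face, 150 mm up the slope by 250 mm wide, leans 35 degrees and looks up and back towards the robot; a 14 mm lip runs along its lower edge; its top edge is about 100 mm above the bench. Origin: under the middle of the face, on the bench; z vertical, y parallel to the rail
- rail: Notched steel bar on the sloping face of the work rest: 220 mm long, 28 mm thick, standing 44 mm out of the face. Origin: middle of its top surface. Axes: x up the slope, away from the robot; y along the bar, to the robot's left; z square out of the face, leaning 35 degrees from vertical towards the robot. Three cross notches, 24 mm wide (y), 18 mm deep, at y = -60, 0, +60 mm
- notch_right (a point): Centre of the end notch at rail y = -60 mm, level with the bar's top surface. The stop starts in one end notch, the channel covers the other
- notch_middle (a point): Centre of the middle notch (rail y = 0), level with the bar's top; nothing is in it and it is not the target
- notch_left (a point): Centre of the end notch at rail y = +60 mm, level with the bar's top
- stop_tab (a point): Centre of the grip tab of the dark steel stop: a plate 16 mm thick (x), 60 mm wide (y), 45 mm tall (z) standing on the stop's saddle top. Axes parallel to the rail's while seated. Seated, this point is 30.5 mm above the bar's top (along rail z) centred in its notch along y, up to 4 mm down the slope; the tab's lower end is 8 mm above the bar's top. Lifted 14 to 34 mm along rail z its tooth is free and it is still astride
- stop: The stop, 0.3 to 0.5 kg, a saddle astride the rail, held by its weight. Origin: centre of the underside of its 49 (x) x 50 (y) x 8 mm top; body z is vertical when seated. Below the top: a tooth 17 mm wide (y), 11 at its tip, 14 mm deep, sits in the notch; two cheeks 35 mm apart inside reach 34 mm down beside the bar; an arm reaches 57 mm down the slope, 14 to 30 mm below the bar's top
- channel_mid (a point): Centre of the loose aluminium channel offcut: an inverted U 90 mm long (y), 45 mm wide outside (x), 36 mm tall (z), web 6 mm, walls 5 mm. Axes parallel to the rail's at the start. It sits over the rail on its web, centred over one end notch; this point is then 12 mm below the bar's top (rail z), up to 4 mm down the slope, and the lower edges of its walls 14 mm above the sloping face
- channel: The same channel, 0.11 to 0.23 kg; origin at the centre of the underside of its web, z vertical as it starts
- tray: Open plastic tray fixed to the bench, the only open tray: 150 mm (x) x 180 mm (y) x 45 mm tall, walls and floor 5 mm; origin at the centre of its underside. It stands on one side of the work rest, a closed wooden case on the other
- case: Closed dark wooden gauge case fixed to the bench, 142 x 172 x 45 mm; origin at the centre of its underside. Bystander, on the other side of the work rest from the tray
- brass_round: plain brass cylinder standing on end, 40 mm diameter, 55 mm tall; origin at the centre of its underside. Bystander in front of the work rest
- vee_block: small steel V-block, 50 x 50 x 40 mm; origin at the centre of its underside. Bystander in front of the work rest
- oil: white plastic bottle, 52 mm diameter, 130 mm tall; origin at the centre of its underside. Bystander behind the work rest
- hammer: hammer lying on the bench behind the work rest; origin under its middle. Bystander
- driver: screwdriver lying on the bench; origin under its middle. Bystander
- tin: closed steel tin, 70 mm diameter, 70 mm tall; origin at the centre of its underside. Bystander

How it is judged:
By the outcome, as a careful person would: the job done as asked, in the order asked, and still so for the second after the job is handed in, with the robot touching nothing.
It also fails if it takes over 51 s, if anything falls off the work surface, if the arm or the gripper's body presses on something with over 40 N, if the wrist force passes 120 N, or if a joint passes its speed limit or range.

## Working session

There is one attempt and no reset: what is moved stays moved. The work goes in short steps, Python scripts to look and compute and a tool call to move; the robot and the scene stay as the last step left them, time stands still between calls to the robot, and variables do not carry over. Pictures are saved under pics/ and viewed, about 8 in all and at most 12, crops included, and the job is handed in when it is done.

Besides the shell and the picture viewer there is one more tool, called as name(argument=value, ...) on one line, values as JSON. move_arm: Moves the arm, as the interface text tells. Its arguments: {"type":"object","properties":{"targets":{"type":"array"},"squeeze":{"type":"number"}},"required":["targets"]}

```bash
mkdir -p pics; ls; cat > h.py <<'E'
import numpy as np, cv2
from workcell import robot
def snap(n):
    s=robot.snapshot(n); return s
def cam(s):
    R=cv2.Rodrigues(np.array(s["rvec"],float))[0]; t=np.array(s["tvec"],float).ravel(); return R,t,np.array(s["K"],float)
def ray(s,uv):
    R,t,K=cam(s); d=R.T@np.linalg.solve(K,np.array([uv[0],uv[1],1.])); return -R.T@t,d/np.linalg.norm(d)
def plane(s,uv,z):
    c,d=ray(s,uv); return c+d*(z-c[2])/d[2]
def proj(s,P):
    return cv2.projectPoints(np.array(P,float).reshape(-1,3),np.array(s["rvec"],float),np.array(s["tvec"],float),np.array(s["K"],float),None)[0].reshape(-1,2)
def tri(s1,u1,s2,u2):
    c1,d1=ray(s1,u1);c2,d2=ray(s2,u2)
    A=np.stack([d1,-d2],1);k=np.linalg.lstsq(A,c2-c1,rcond=None)[0]
    a=c1+k[0]*d1;b=c2+k[1]*d2
    return (a+b)/2,np.linalg.norm(a-b)
E
python3 - <<'E'
from h import *
import pickle
for n in("top","side"):
    s=snap(n); cv2.imwrite(f"pics/{n}0.png",s["image"]); pickle.dump(s,open(f"{n}0.pkl","wb")); print(n,ray(s,(320,240)))
print(robot.get_state())
E
```

```text
pics
top (array([ 0.50567156, -0.02590647,  1.23103996]), array([ 0.08400075, -0.00979323, -0.99641757]))
side (array([-0.17902714,  0.67551908,  0.67249799]), array([ 0.63778477, -0.59459635, -0.48957713]))
{'time': 0.1, 'joint_positions': array([ 1.16482294,  0.52192895, -0.03631145,  1.59994432,  0.02121005,
        1.02112309, -0.1127892 ]), 'qd': array([ 0.00087983,  0.00035389, -0.00158883, -0.00085734,  0.00096427,
       -0.00078766,  0.00058033]), 'effort': array([ 7.70624232e-03, -9.28489780e+01,  1.98631436e+00, -3.70532048e+01,
        1.83678302e-02,  5.42211739e-03, -1.12166532e-05]), 'ee_pos': array([ 0.20579836, -0.5898375 ,  0.24480172]), 'orientation': array([-3.09645277e+00, -5.24778913e-01,  4.03409470e-04]), 'ft_force': array([ 0.94136534, -0.05144395, -0.61297587]), 'torque': array([0.01995073, 0.00518833, 0.01058202]), 'gripper_width': 1.0032650872874482}
```

View pics/top0.png

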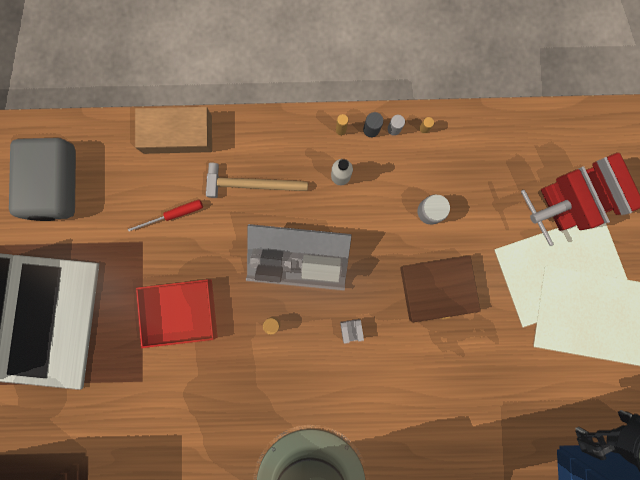

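View pics/side0.png

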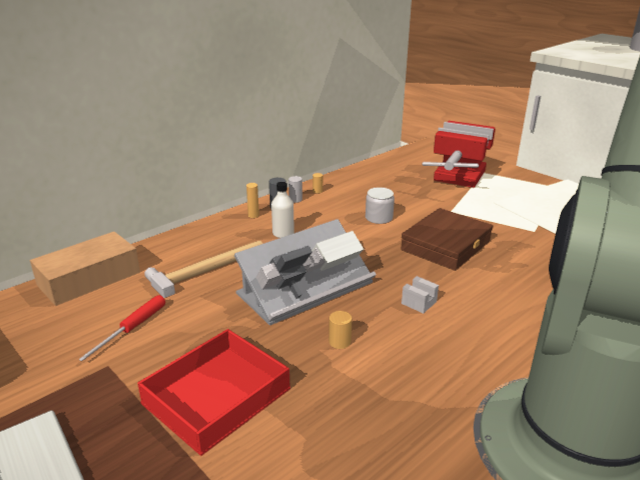

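The top view shows the red tray on the left (137–215, 280–347). The rest is at (247–352, 225–290), with the dark stop in its left notch (about 268, 265) and the bright channel on the right (about 322, 268). The case is on the right. Next I zoom in on both views.

```bash
python3 - <<'E'
from h import *
import pickle
T=pickle.load(open("top0.pkl","rb"));S=pickle.load(open("side0.pkl","rb"))
a=cv2.resize(T["image"][218:296,240:360],(800,520),interpolation=cv2.INTER_CUBIC)[:, :]
a=cv2.resize(T["image"][220:295,240:360],(480,300),interpolation=cv2.INTER_CUBIC)
b=cv2.resize(S["image"][215:325,230:385],(422,300),interpolation=cv2.INTER_CUBIC)
a=cv2.resize(a,(460,288)); 
o=np.zeros((600,800,3),np.uint8)
a=cv2.resize(T["image"][222:292,240:360],(514,300),interpolation=cv2.INTER_CUBIC);o[:300,:514]=a
b=cv2.resize(S["image"][215:320,235:380],(414,300),interpolation=cv2.INTER_CUBIC);o[300:,:414]=b
cv2.imwrite("pics/crop1.png",o)
# tray, rest outline
hsv=cv2.cvtColor(T["image"],cv2.COLOR_BGR2HSV)
m=cv2.inRange(hsv,(0,150,90),(8,255,255))|cv2.inRange(hsv,(172,150,90),(180,255,255)); m[:, :120]=0;m[:, 230:]=0;m[:265]=0
c=max(cv2.findContours(m,0,2)[0],key=cv2.contourArea); r=cv2.minAreaRect(c);print(r); 
for p in cv2.boxPoints(r): print(plane(T,p,.045).round(4))
E
```

```text
((175.67234802246094, 313.21502685546875), (61.22481155395508, 78.7509994506836), 83.2901611328125)
[0.4992 0.4291 0.045 ]
[0.5172 0.2348 0.045 ]
[0.3676 0.2185 0.045 ]
[0.3498 0.411  0.045 ]
```

View pics/crop1.png

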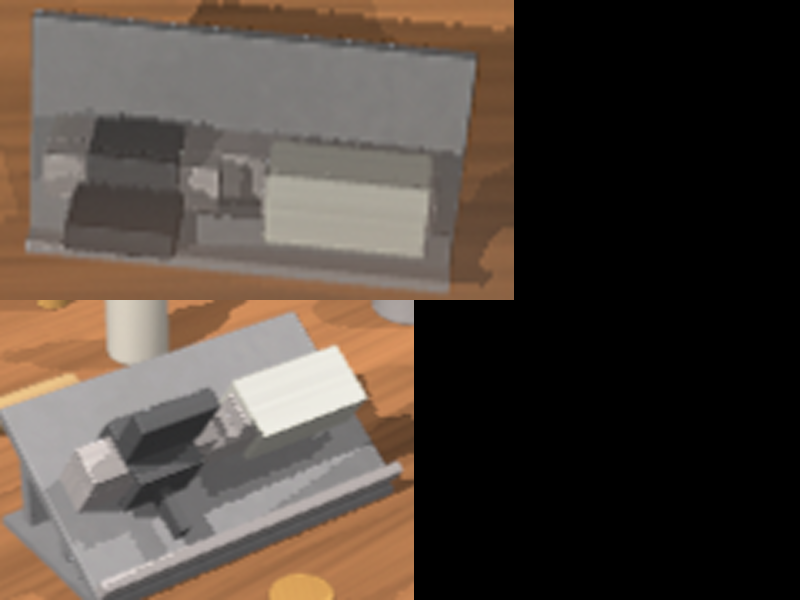

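The stop's tab is in the left notch and the channel covers the right end notch, with the middle notch visible between them. I estimate the frames next.

```bash
cat >> h.py <<'E'
def railR(yaw):
    a=np.radians(35);z=cv2.Rodrigues(np.array([0,0,yaw],float))[0]
    return z@cv2.Rodrigues(np.array([0,-a,0.]))[0]   # cols x up slope, y, z out
E
python3 - <<'E'
from h import *
import pickle
T=pickle.load(open("top0.pkl","rb"));S=pickle.load(open("side0.pkl","rb"))
ft=lambda u,v:(240+u/4.283-.38,222+v/4.286-.38)
fs=lambda u,v:(235+u/2.855-.3,215+(v-300)/2.857-.3)
a=plane(T,ft(33,12),.1);b=plane(T,ft(476,55),.1);print("topedge",a,b,np.linalg.norm(a-b));d=a-b;yaw=np.arctan2(-d[0],d[1]);print(np.degrees(yaw))
for n,t,s in [("ch upR?",(432,187),(336,347)),("ch upL",(272,176),(232,380)),("ch loL",(264,242),(250,436)),("ch loR",(428,257),(367,396)),("edgeR",(476,55),(295,314)),("edgeL",(33,12),(1,412)),("lipR",(449,290),(401,465)),
 ("tab loL",(75,186),(136,462)),("tab loR",(183,193),(217,402))]:
    print(n,*[np.round(q,4) for q in tri(T,ft(*t),S,fs(*s))])
E
```

```text
topedge [0.64260365 0.13535408 0.1       ] [ 0.61245274 -0.11053284  0.1       ] 0.24772859089928315
-6.9907691493479645
ch upR? [ 0.5394 -0.0837  0.1078] 0.0004
ch upL [0.5489 0.0053 0.1108] 0.0034
ch loL [0.5157 0.014  0.0846] 0.011
ch loR [ 0.5023 -0.0804  0.0848] 0.003
edgeR [ 0.6116 -0.1119  0.0968] 0.0032
edgeL [0.6423 0.135  0.0965] 0.0021
lipR [ 0.4818 -0.0956  0.0307] 0.0007
tab loL [0.5406 0.1089 0.0938] 0.0143
tab loR [0.5335 0.0465 0.1172] 0.0168
```

```bash
cat >> h.py <<'E'
YAW=-np.radians(7); RO=np.array([.5375,.023,.092])
def toolR(R,flip):  # tool z=-rail z, jaws along rail x
    y=R[:,0]*(-1 if flip else 1); z=-R[:,2]; return np.stack([np.cross(y,z),y,z],1)
def go(P,Rt=None):
    """P: wanted grasp point (world). prints shift mm, turn deg"""
    st=robot.get_state(); R0=cv2.Rodrigues(st["orientation"])[0]
    Rt=R0 if Rt is None else Rt
    tcp=P+Rt[:,2]*.005
    d=(tcp-st["ee_pos"])*1e3; r=np.degrees(cv2.Rodrigues(Rt@R0.T)[0].ravel())
    print("shift",d.round(1),"turn",r.round(1),"|t|",np.linalg.norm(r).round(1)); return d,r
E
python3 - <<'E'
from h import *
st=robot.get_state();R0=cv2.Rodrigues(st["orientation"])[0];print(R0.round(3))
R=railR(YAW)
for f in(0,1):
  go(RO+R@[0,-.06,.16],toolR(R,f))
print(toolR(R,0).round(3))
E
```

```text
[[ 0.944  0.329 -0.   ]
 [ 0.329 -0.944  0.001]
 [-0.    -0.001 -1.   ]]
shift [236.1 564.1 -25.8] turn [-23.1 -28.7  61.7] |t| 71.9
shift [236.1 564.1 -25.8] turn [  32.3  -26.1 -112. ] |t| 119.5
[[ 0.122  0.813  0.569]
 [ 0.993 -0.1   -0.07 ]
 [ 0.     0.574 -0.819]]
```

move_arm(targets=[50,36,0,-1.9,-2.4,5.1,0,96,77,0,-3.8,-4.8,10.3,0,136,122,0,-5.8,-7.2,15.4,0,170,169,0,-7.7,-9.6,20.6,0,199,219,0,-9.6,-12,25.7,0], squeeze=30)

```text
time: 0.72
ee_pos: [0.406, -0.3693, 0.2452]
orientation: [2.705, 1.128, 0.263]
ft_force: [1.1, -0.0, 0.0]
gripper_width: 1.001
```

```bash
python3 - <<'E'
from h import *
R=railR(YAW); go(RO+R@[0,-.06,.16],toolR(R,0)); print(robot.get_state()["joint_positions"].round(2))
E
```

```text
shift [ 36.  343.5 -26.2] turn [-13.5 -16.6  35.8] |t| 41.7
[ 0.87  0.3  -0.25  2.    0.04  0.59 -0.18]
```

move_arm(targets=[15,57,-4,-2.2,-2.8,6,0,26,114,-8,-4.5,-5.6,12,0,34,172,-12,-6.7,-8.3,18,0,38,229,-16,-9,-11.1,24,0,38,286,-20,-11.2,-13.9,30,0])

```text
time: 1.35
ee_pos: [0.4411, -0.1497, 0.2283]
orientation: [2.229, 1.566, 0.437]
ft_force: [0.1, -0.5, -0.3]
gripper_width: 1.002
```

```bash
python3 - <<'E'
from h import *
R=railR(YAW); go(RO+R@[0,-.06,.16],toolR(R,0)); print(robot.get_state()["joint_positions"].round(2))
E
```

```text
shift [  0.8 124.   -9.3] turn [-3.5 -6.  12.2] |t| 14.0
[ 0.58  0.14 -0.45  2.38  0.72  0.18 -0.87]
```

```bash
python3 - <<'E'
from h import *
R=railR(YAW); go(RO+R@[0,-.06,.11],toolR(R,0))
E
```

```text
shift [ 29.3 120.5 -50.3] turn [-3.5 -6.  12.2] |t| 14.0
```

move_arm(targets=[10,30,-10,-1,-1.5,3,0,28,75,-25,-2,-3,6,0,28,100,-40,-3,-5,9,0,28,120,-50,-3.5,-6,12.2,0,28,120,-50,-3.5,-6,12.2,0])

```text
time: 1.98
ee_pos: [0.4349, -0.0801, 0.1471]
orientation: [2.095, 1.81, 0.279]
ft_force: [-0.9, -1.3, -1.4]
gripper_width: 0.999
```

```bash
python3 - <<'E'
from h import *
import pickle
R=railR(YAW); go(RO+R@[0,-.06,.11],toolR(R,0)); print(robot.get_state()["joint_positions"].round(2))
s=snap("wrist");cv2.imwrite("pics/w1.png",s["image"]);pickle.dump(s,open("w1.pkl","wb"))
E
```

```text
shift [35.6 50.9 30.9] turn [  3.  -12.5   2.8] |t| 13.1
[ 0.79  0.46 -1.05  2.42  1.48  0.58 -1.62]
```

View pics/w1.png

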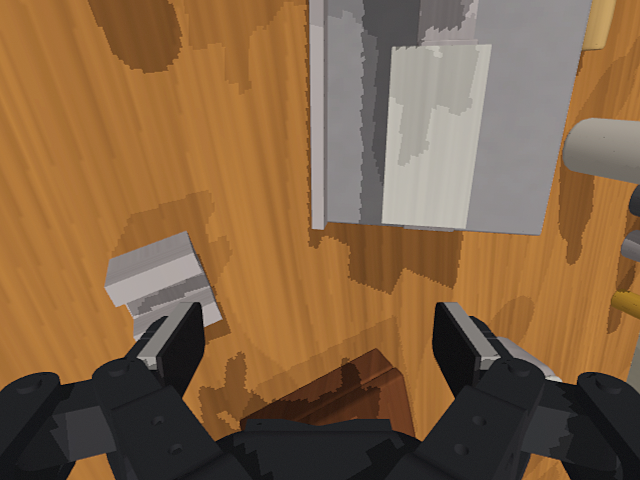

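The wrist view shows the channel web with corners at about (392,46), (490,44), (467,228) and (384,225), with the rail running up to the stop. Joint 4 is near its limit, so I should pull outward. First I triangulate the corners.

```bash
python3 - <<'E'
from h import *
import pickle
T=pickle.load(open("top0.pkl","rb"));S=pickle.load(open("side0.pkl","rb"));W=pickle.load(open("w1.pkl","rb"))
print(ray(W,(320,240)))
R=railR(YAW)
g=cv2.cvtColor(W["image"],cv2.COLOR_BGR2GRAY)
w={"loL":(392,46),"upL":(490.5,44),"upR":(467,228),"loR":(384,225)}
t={"loL":(264,242),"upL":(272,176),"upR":(432,187),"loR":(428,257)}
ft=lambda u,v:(240+u/4.283-.38,222+v/4.286-.38)
P={}
for k in w:
  p,e=tri(W,w[k],T,ft(*t[k])); P[k]=p; print(k,p.round(4),e.round(4),(R.T@(p-RO)*1e3).round(1))
# plane cast at rail z=+6
n=R[:,2]
for k in w:
  c,d=ray(W,w[k]); q=c+d*(n@(RO+.006*n-c))/(n@d); print(k,q.round(4),(R.T@(q-RO)*1e3).round(1))
E
```

```text
(array([0.39904801, 0.00666665, 0.25924888]), array([ 0.31718934, -0.41682354, -0.85185038]))
loL [0.5118 0.0096 0.086 ] 0.0009 [-23.  -16.4   8.8]
upL [0.5477 0.0044 0.1105] 0.0006 [ 20.8 -17.3   8.1]
upR [ 0.5394 -0.0837  0.11  ] 0.0004 [  22.5 -105.7    6.2]
loR [ 0.5018 -0.0807  0.0864] 0.0017 [ -21.9 -107.3    8.5]
loL [0.5133 0.0092 0.0837] [-23.1 -16.7   6. ]
upL [0.5492 0.0046 0.109 ] [ 21.1 -16.8   6. ]
upR [ 0.5395 -0.084   0.1098] [  22.5 -106.     6. ]
loR [ 0.5034 -0.0809  0.0845] [ -21.7 -107.3    6. ]
```

```bash
cat >> h.py <<'E'
RO=RO+railR(YAW)@np.array([0,-.0015,.0013])
E
python3 - <<'E'
from h import *
R=railR(YAW)
for z in(.06,.045,-.009): go(RO+R@[-.0005,-.06,z],toolR(R,0))
E
```

```text
shift [62.1 42.3 -8.5] turn [  2.7 -12.4   2.4] |t| 13.0
shift [ 70.6  41.2 -20.7] turn [  2.7 -12.4   2.4] |t| 13.0
shift [101.4  37.5 -65. ] turn [  2.7 -12.4   2.4] |t| 13.0
```

move_arm(targets=[20,10,10,0.6,-3,0.5,0,40,25,8,1.3,-6,1.1,0,55,35,0,2,-9,1.8,0,62,42,-8,2.7,-12.4,2.4,0,62,42,-8,2.7,-12.4,2.4,0])

```text
time: 2.65
ee_pos: [0.4999, -0.0389, 0.1398]
orientation: [1.977, 1.737, 0.54]
ft_force: [-0.8, 0.4, -1.7]
gripper_width: 0.999
```

```bash
python3 - <<'E'
from h import *
R=railR(YAW)
for z in(.06,.045,-.009): go(RO+R@[-.0005,-.06,z],toolR(R,0))
print(robot.get_state()["joint_positions"].round(2))
E
```

```text
shift [-2.3  4.8 -2. ] turn [ 0.2 -0.3  0.5] |t| 0.6
shift [  6.2   3.8 -14.3] turn [ 0.2 -0.3  0.5] |t| 0.6
shift [ 37.   -0.  -58.5] turn [ 0.2 -0.3  0.5] |t| 0.6
[ 0.9   0.87 -1.42  2.43  1.87  1.04 -1.87]
```

move_arm(targets=[6,4,-12,0,0,0,0,14,4,-25,0.2,-0.3,0.5,0,25,2,-41,0.2,-0.3,0.5,0,37,0,-58,0.2,-0.3,0.5,0,37,0,-58,0.2,-0.3,0.5,0])

```text
time: 3.28
ee_pos: [0.5369, -0.0387, 0.0807]
orientation: [1.97, 1.745, 0.548]
ft_force: [-0.9, -0.2, 0.6]
gripper_width: 1.0
```

```bash
python3 - <<'E'
from h import *
R=railR(YAW)
for z in(-.009,): go(RO+R@[-.0005,-.06,z],toolR(R,0))
s=robot.get_state();print(s["joint_positions"].round(2),s["ft_force"])
w=snap("wrist");cv2.imwrite("pics/w2.png",w["image"])
E
```

```text
shift [-0.1 -0.1  0.6] turn [ 0.  -0.1 -0.1] |t| 0.1
[ 0.82  1.02 -1.28  2.37  2.04  1.08 -1.89] [-0.90108421 -0.20350144  0.62644968]
```

View pics/w2.png

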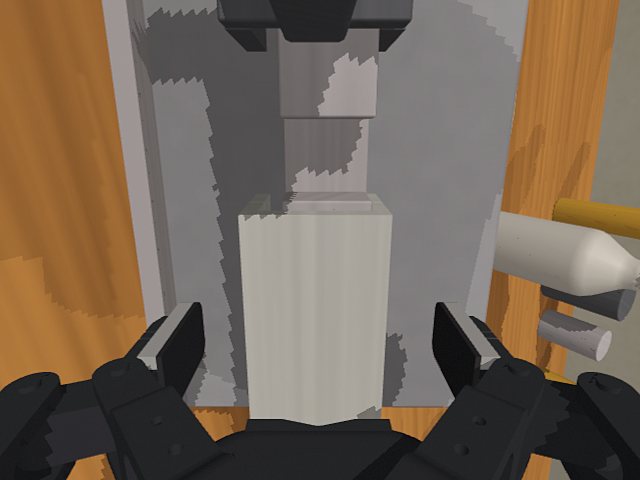

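The jaws straddle the channel evenly (channel centred at about x=316, pads at 203 and 433), so I close.

move_arm(targets=[0,0,0,0,0,0,200,0,0,0,0,0,0,255,0,0,0,0,0,0,255,0,0,0,0,0,0,255,0,0,0,0,0,0,255], squeeze=40)

```text
time: 3.95
ee_pos: [0.5368, -0.0389, 0.0825]
orientation: [1.969, 1.743, 0.551]
ft_force: [-6.7, -0.9, 8.8]
gripper_width: 0.521
```

move_arm(targets=[-1,0,2,0,0,0,255,-6,0,9,0,0,0,255,-12,1,18,0,0,0,255,-20,2,29,0,0,0,255,-27,3,39,0,0,0,255])

```text
time: 4.58
ee_pos: [0.5094, -0.0358, 0.122]
orientation: [1.969, 1.743, 0.551]
ft_force: [-0.3, -1.5, -1.8]
gripper_width: 0.527
```

```bash
python3 - <<'E'
from h import *
s=robot.get_state();print(s["joint_positions"].round(2),s["ft_force"],s["gripper_width"]*85, s["ee_pos"])
w=snap("wrist");cv2.imwrite("pics/w3.png",cv2.resize(w["image"],(400,300)))
Rt=cv2.Rodrigues(np.array([0,0,np.radians(5.3)]))[0]@np.array([[0,1,0],[1,0,0],[0,0,-1.]])
go(np.array([.433,.331,.12]),Rt)
go(np.array([.433,.331,.03]),Rt)
E
```

```text
[ 0.87  0.92 -1.38  2.42  1.94  1.06 -1.89] [-0.33350202 -1.45629407 -1.76111549] 44.79738106084988 [ 0.50939804 -0.03579256  0.12202988]
shift [-76.  366.7  -7.8] turn [ 0.5 35.2 11.9] |t| 37.1
shift [-76.  366.7 -97.8] turn [ 0.5 35.2 11.9] |t| 37.1
```

View pics/w3.png

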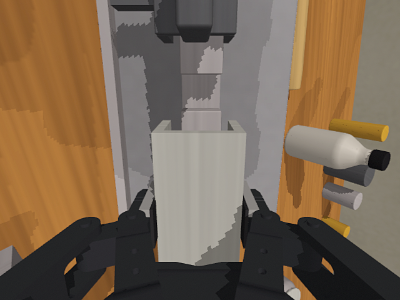

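The channel is held at 44.8 mm opening and is clear of the rail. I raise it, level it, and carry it to the tray.

move_arm(targets=[0,0,15,0,8,1,255,0,0,35,0,16,3,255,0,0,60,0,24,6,255,0,0,85,0,32,9,255,0,10,95,0.5,35.2,11.9,255])

```text
time: 5.25
ee_pos: [0.5105, -0.0257, 0.2185]
orientation: [-2.112, -2.32, 0.002]
ft_force: [-0.5, -0.4, -2.9]
gripper_width: 0.521
```

move_arm(targets=[0,50,0,0,0,0,255,0,105,0,0,0,0,255,-5,160,0,0,0,0,255,-15,215,0,0,0,0,255,-30,270,0,0,0,0,255])

```text
time: 5.88
ee_pos: [0.4795, 0.2457, 0.2163]
orientation: [-2.116, -2.32, 0.001]
ft_force: [1.6, 0.6, -1.4]
gripper_width: 0.52
```

```bash
python3 - <<'E'
from h import *
s=robot.get_state();print(s["joint_positions"].round(2),s["gripper_width"]*85, s["ee_pos"])
Rt=cv2.Rodrigues(np.array([0,0,np.radians(5.3)]))[0]@np.array([[0,1,0],[1,0,0],[0,0,-1.]])
go(np.array([.433,.331,.12]),Rt)
go(np.array([.433,.331,.03]),Rt)
E
```

```text
[ 0.27  0.78 -1.32  1.82  0.8   1.22 -1.21] 44.183387597014175 [0.47950647 0.24574798 0.2162775 ]
shift [ -46.5   85.3 -101.3] turn [-0.  -0.1  0. ] |t| 0.1
shift [ -46.5   85.3 -191.3] turn [-0.  -0.1  0. ] |t| 0.1
```

move_arm(targets=[-25,45,-20,0,0,0,255,-46,85,-50,0,0,0,255,-46,85,-100,0,0,0,255,-46,85,-150,0,0,0,255,-46,85,-182,0,0,0,255])

```text
time: 6.5
ee_pos: [0.4333, 0.3287, 0.0322]
orientation: [-2.115, -2.321, 0.004]
ft_force: [-0.2, 0.0, -2.3]
gripper_width: 0.523
```

move_arm(targets=[0,0,-6,0,0,0,255,0,0,-6,0,0,0,255,0,0,-6,0,0,0,60,0,0,-6,0,0,0,60,0,0,-6,0,0,0,0])

```text
time: 7.12
ee_pos: [0.4343, 0.3292, 0.0287]
orientation: [-2.116, -2.321, 0.001]
ft_force: [-0.1, 0.4, -0.5]
gripper_width: 0.951
```

move_arm(targets=[0,0,3,0,0,0,0,0,0,30,0,0,0,0,0,0,85,0,0,0,0,0,-30,135,0,0,0,0,25,-85,150,0,0,0,0])

```text
time: 7.75
ee_pos: [0.4586, 0.2456, 0.1813]
orientation: [-2.111, -2.326, -0.004]
ft_force: [2.1, -0.4, -0.3]
gripper_width: 0.998
```

```bash
python3 - <<'E'
from h import *
import pickle
s=robot.get_state();print(s["joint_positions"].round(2),s["gripper_width"]*85, s["ee_pos"])
t=snap("top");S=snap("side");pickle.dump((t,S),open("a.pkl","wb"))
o=np.zeros((480,800,3),np.uint8);o[:,:400]=t["image"][140:380,120:320].repeat(2,0).repeat(2,1);o[:,400:]=S["image"][205:445,130:330].repeat(2,0).repeat(2,1)
cv2.imwrite("pics/a.png",o)
R=railR(YAW)
for z in(.085,.0345): go(RO+R@[-.002,.06,z],toolR(R,0))
E
```

```text
[ 0.25  0.78 -1.29  1.9   0.84  1.14 -1.27] 84.7959658503787 [0.45855799 0.24557277 0.18130289]
shift [  34.4 -151.5  -21.7] turn [ -0.5 -35.  -11.4] |t| 36.8
shift [  63.2 -155.   -63. ] turn [ -0.5 -35.  -11.4] |t| 36.8
```

View pics/a.png

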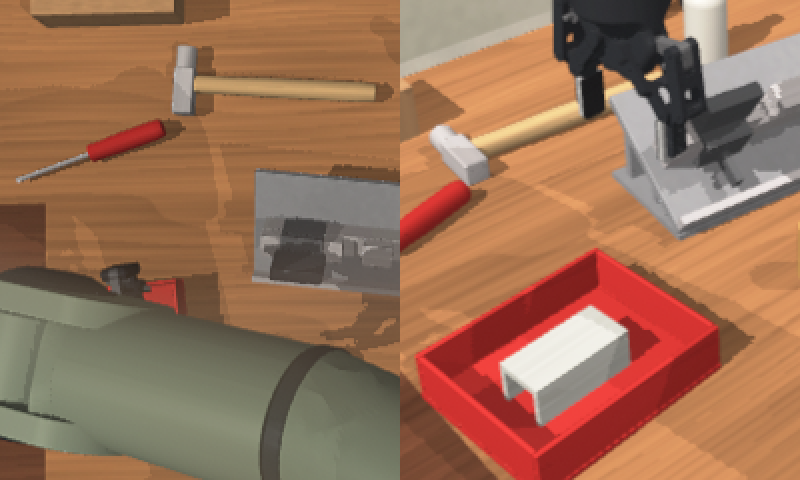

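The channel lies flat in the tray. Next I approach the stop's tab.

move_arm(targets=[8,-25,15,0,-8,-2.5,0,15,-65,15,0,-16,-5,0,22,-105,8,-0.2,-24,-8,0,28,-135,-2,-0.4,-32,-10.5,0,31,-151,-12,-0.5,-35,-11.4,0])

```text
time: 8.48
ee_pos: [0.49, 0.0923, 0.1668]
orientation: [1.962, 1.75, 0.552]
ft_force: [0.3, -0.3, -0.7]
gripper_width: 0.999
```

```bash
python3 - <<'E'
from h import *
import pickle
s=robot.get_state();print(s["joint_positions"].round(2), s["ee_pos"])
w=snap("wrist");pickle.dump(w,open("w4.pkl","wb"));cv2.imwrite("pics/w4.png",w["image"])
R=railR(YAW)
for z in(.085,.0345): go(RO+R@[-.002,.06,z],toolR(R,0))
E
```

```text
[ 0.34  0.54 -1.08  2.4   1.73  0.84 -2.19] [0.4899988  0.09226565 0.16678644]
shift [ 7.7 -3.4 -7.4] turn [ 0.1  0.2 -0.4] |t| 0.4
shift [ 36.4  -7.  -48.7] turn [ 0.1  0.2 -0.4] |t| 0.4
```

View pics/w4.png

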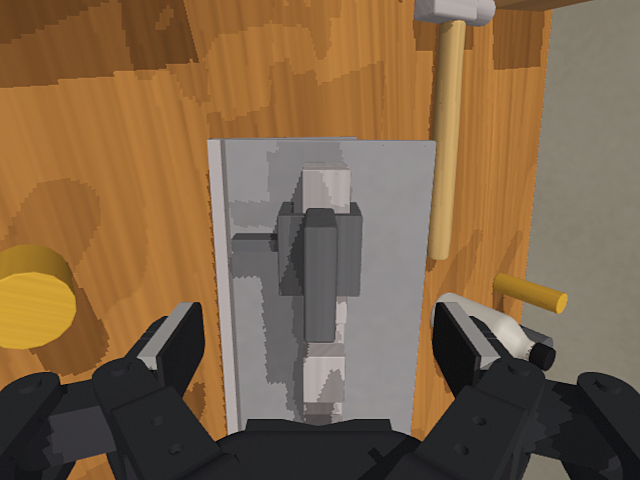

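The wrist view shows the tab top at x 305–337, y 208–342, with the rail's far end at y≈168 and bar-top edges at about y=357 and 402. I check these in rail coordinates.

```bash
python3 - <<'E'
from h import *
import pickle
w=pickle.load(open("w4.pkl","rb"));R=railR(YAW);n=R[:,2]
def f(uv,z):
  c,d=ray(w,uv); q=c+d*(n@(RO+z*n-c))/(n@d); return (R.T@(q-RO)*1e3).round(1)
for uv in[(305,208),(336,208),(304,342),(337,342)]: print("tab53",uv,f(uv,.053))
for uv in[(303,168),(350,168),(303,357),(344,357),(303,402),(344,402)]: print("bar0",uv,f(uv,0))
for uv in[(282,203),(361,203),(278,294),(360,296)]: print("saddle8",uv,f(uv,.008))
for uv in[(208,140),(436,141)]: print("face",uv,f(uv,-.044))
E
```

```text
tab53 (305, 208) [-7.6 99.2 53. ]
tab53 (336, 208) [ 6.  99.3 53. ]
tab53 (304, 342) [-8.3 32.7 53. ]
tab53 (337, 342) [ 7.8 32.8 53. ]
bar0 (303, 168) [-10.3 110.9  -0. ]
bar0 (350, 168) [ 16.1 111.1  -0. ]
bar0 (303, 357) [-10.7 -10.6  -0. ]
bar0 (344, 357) [ 15.9 -10.4   0. ]
bar0 (303, 402) [-10.9 -45.3   0. ]
bar0 (344, 402) [ 16.8 -45.1  -0. ]
saddle8 (282, 203) [-21.7  92.4   8. ]
saddle8 (361, 203) [22.1 92.7  8. ]
saddle8 (278, 294) [-25.1  37.5   8. ]
saddle8 (360, 296) [23.7 36.5  8. ]
face (208, 140) [-74.5 124.1 -44. ]
face (436, 141) [ 76.2 124.5 -44. ]
```

```bash
cat >> h.py <<'E'
RO=RO+railR(YAW)@np.array([.0027,.0015,0])
E
python3 - <<'E'
from h import *
R=railR(YAW)
for y,z in((0.0,.08),(-.06,.065),(-.06,.052),(.06,.036)): go(RO+R@[-.0025,y,z],toolR(R,0))
E
```

```text
shift [  5.2 -62.1 -10.2] turn [ 0.1  0.2 -0.4] |t| 0.4
shift [   6.4 -122.7  -22.5] turn [ 0.1  0.2 -0.4] |t| 0.4
shift [  13.8 -123.6  -33.1] turn [ 0.1  0.2 -0.4] |t| 0.4
shift [ 37.5  -5.6 -46.2] turn [ 0.1  0.2 -0.4] |t| 0.4
```

Before gripping, I test that the carrying pose over the right notch can actually be reached, and look at the notch.

move_arm(targets=[2,-35,-2,0,0,0,0,5,-72,-8,0,0,0,0,8,-105,-20,0,0,0,0,14,-124,-33,0,0,0,0,14,-124,-33,0,0,0,0])

```text
time: 9.15
ee_pos: [0.5036, -0.0324, 0.1319]
orientation: [1.97, 1.752, 0.546]
ft_force: [-0.2, 0.6, 0.9]
gripper_width: 1.0
```

```bash
python3 - <<'E'
from h import *
import pickle
s=robot.get_state();print(s["joint_positions"].round(3), s["ee_pos"])
w=snap("wrist");pickle.dump(w,open("w5.pkl","wb"));cv2.imwrite("pics/w5.png",w["image"][0:360,120:520].repeat(1,0))
R=railR(YAW)
go(RO+R@[-.0025,-.06,.052],toolR(R,0))
E
```

```text
[ 0.809  0.759 -1.254  2.43   1.935  0.892 -1.971] [ 0.50361475 -0.03236108  0.13194495]
shift [-1. -2. -1.] turn [ 0.  -0.3 -0.4] |t| 0.5
```

View pics/w5.png

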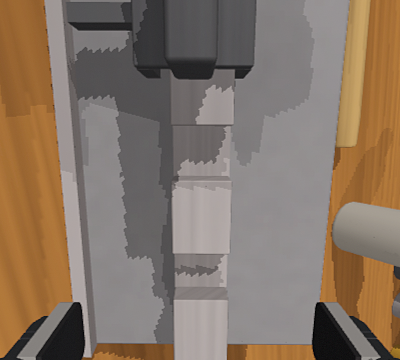

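The view shows the bare right notch between rows 253 and 300 and the middle notch between rows 125 and 181. Joint 4 is just at its limit here. I measure the notch and plan a slight lean of the tool about the jaw axis to gain margin.

```bash
cat >> h.py <<'E'
def lean(R,deg): # wrist leans to -y, about rail x
    return cv2.Rodrigues(R[:,0]*np.radians(deg))[0]
E
python3 - <<'E'
from h import *
import pickle
w=pickle.load(open("w5.pkl","rb"));R=railR(YAW);n=R[:,2]
def f(uv,z):
  c,d=ray(w,(uv[0]+120,uv[1])); q=c+d*(n@(RO+z*n-c))/(n@d); return (R.T@(q-RO)*1e3).round(1)
for uv in[(173,125),(233,125),(173,181),(231,181),(172,253),(229,253),(174,300),(227,300)]: print(uv,f(uv,0))
for s in(8,): 
  L=lean(R,s)@toolR(R,0); print((R.T@L[:,2]).round(3))
  for y,z in((.06,.09),(.06,.034)): go(RO+R@[-.003,y+.0005,z],L)
E
```

```text
(173, 125) [-12.3  10.5  -0. ]
(233, 125) [13.7 10.6  0. ]
(173, 181) [-12.6 -13.7   0. ]
(231, 181) [ 13.5 -13.6  -0. ]
(172, 253) [-13.6 -48.   -0. ]
(229, 253) [ 13.5 -47.8  -0. ]
(174, 300) [-13.  -72.4  -0. ]
(227, 300) [ 13.2 -72.3  -0. ]
[-0.     0.139 -0.99 ]
shift [ -8.3 121.   29.8] turn [ 6.5 -1.   4.2] |t| 7.8
shift [ 23.6 117.1 -16. ] turn [ 6.5 -1.   4.2] |t| 7.8
```

move_arm(targets=[3,30,0,1.6,-0.2,1,0,7,62,0,3.2,-0.5,2.1,0,10,93,0,4.8,-0.8,3.1,0,13,118,-1,6.5,-1,4.2,0,13,118,-1,6.5,-1,4.2,0])

```text
time: 9.82
ee_pos: [0.517, 0.089, 0.1324]
orientation: [1.968, 1.83, 0.704]
ft_force: [-0.4, 0.1, -0.0]
gripper_width: 0.999
```

```bash
python3 - <<'E'
from h import *
import pickle
s=robot.get_state();print(s["joint_positions"].round(3), s["ee_pos"],s["ft_force"])
w=snap("wrist");pickle.dump(w,open("w6.pkl","wb"));cv2.imwrite("pics/w6.png",w["image"][100:,100:540])
R=railR(YAW);L=lean(R,8)@toolR(R,0)
go(RO+R@[-.003,.0605,.034],L)
E
```

```text
[ 0.604  0.837 -1.31   2.396  1.942  0.964 -2.103] [0.51702645 0.08900156 0.13236213] [-0.38399951  0.10428838 -0.03364686]
shift [ 10.6  -1.8 -15.5] turn [ 0.1  0.1 -0.2] |t| 0.2
```

View pics/w6.png

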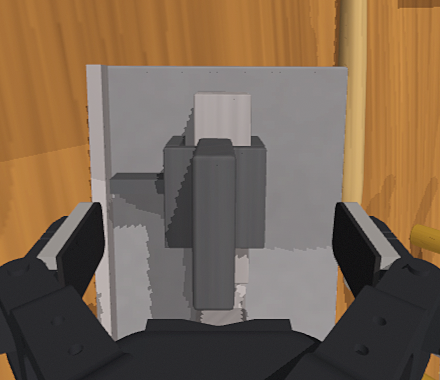

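```bash
python3 - <<'E'
from h import *
import pickle
w=pickle.load(open("w6.pkl","rb"));R=railR(YAW);n=R[:,2]
def f(uv,z):
  c,d=ray(w,(uv[0]+100,uv[1]+100)); q=c+d*(n@(RO+z*n-c))/(n@d); return (R.T@(q-RO)*1e3).round(1)
for uv in[(193,310),(235,310),(196,153),(234,153)]: print(uv,f(uv,.053))
E
```

```text
(193, 310) [-11.   31.1  53. ]
(235, 310) [ 4.5 31.2 53. ]
(196, 153) [-9.6 89.8 53. ]
(234, 153) [ 3.5 89.8 53. ]
```

move_arm(targets=[3,0,-4,0,0,0,0,7,-1,-10,0,0,0,0,11,-2,-15,0,0,0,0,11,-2,-15,0,0,0,140,11,-2,-15,0,0,0,180], squeeze=60)

```text
time: 10.5
ee_pos: [0.5279, 0.0851, 0.1171]
orientation: [1.971, 1.826, 0.702]
ft_force: [0.3, 0.1, -1.0]
gripper_width: 0.604
```

move_arm(targets=[0,0,0,0,0,0,255,0,0,0,0,0,0,255,0,0,0,0,0,0,255,0,0,0,0,0,0,255,0,0,0,0,0,0,255])

```text
time: 11.12
ee_pos: [0.5277, 0.0852, 0.1171]
orientation: [1.97, 1.827, 0.702]
ft_force: [-5.5, -0.3, 3.8]
gripper_width: 0.18
```

```bash
python3 - <<'E'
from h import *
s=robot.get_state();R=railR(YAW);print(s["gripper_width"]*85,s["ft_force"]); 
Rt=cv2.Rodrigues(s["orientation"])[0];print((R.T@(s["ee_pos"]-.005*Rt[:,2]-RO)*1e3).round(1))
print("unit",(R@np.array([[1.5,0,18],[0,-121,0],[1.5,-121,18]]).T).T.round(1), s["joint_positions"].round(3))
E
```

```text
15.293576714773064 [-5.48110828 -0.26146477  3.82394483]
[-2.5 59.9 34.1]
unit [[  -9.     1.1   15.6]
 [ -14.7 -120.1    0. ]
 [ -23.8 -119.    15.6]] [ 0.595  0.88  -1.277  2.38   1.986  0.976 -2.101]
```

Gripped on the tab at 15.3 mm. I lift 18 mm along rail z.

move_arm(targets=[-2,0,4,0,0,0,255,-4.5,0.5,8,0,0,0,255,-7,1,12,0,0,0,255,-9,1,15.6,0,0,0,255,-9,1,15.6,0,0,0,255])

```text
time: 11.75
ee_pos: [0.519, 0.0861, 0.1331]
orientation: [1.97, 1.826, 0.702]
ft_force: [0.5, -0.3, -3.4]
gripper_width: 0.182
```

```bash
cat >> h.py <<'E'
def where():
    s=robot.get_state();R=railR(YAW);Rt=cv2.Rodrigues(s["orientation"])[0]
    print((R.T@(s["ee_pos"]-.005*Rt[:,2]-RO)*1e3).round(1),s["gripper_width"]*85,s["ft_force"].round(1),s["joint_positions"].round(3),np.degrees(cv2.Rodrigues(lean(R,8)@toolR(R,0)@Rt.T)[0].ravel()).round(2))
E
python3 - <<'E'
from h import *
import pickle
where()
w=snap("wrist");cv2.imwrite("pics/w7.png",np.hstack([w["image"][100:,120:520],snap("side")["image"][200:350,200:400].repeat(2,0).repeat(2,1)[:,:400][:300] if False else cv2.resize(snap("side")["image"][190:330,220:400],(400,380))]))
E
```

```text
[-0.5 59.6 52.2] 15.509125887849015 [ 0.5 -0.3 -3.4] [ 0.611  0.835 -1.31   2.393  1.941  0.959 -2.096] [ 0.12  0.1  -0.1 ]
```

View pics/w7.png

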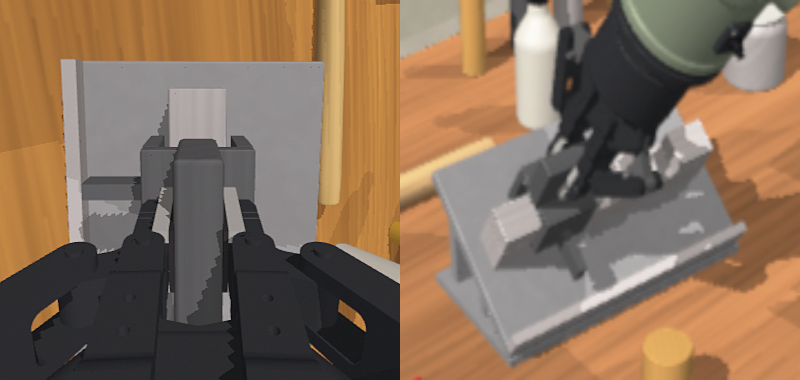

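The stop hangs square, still astride, with its tooth free. I traverse the rail in two calls.

move_arm(targets=[-1,-8,0,0,0,0,255,-2.9,-24,0,0,0,0,255,-4.9,-40,0,0,0,0,255,-6.6,-54,0,0,0,0,255,-7.3,-60,0,0,0,0,255])

```text
time: 12.48
ee_pos: [0.5114, 0.0249, 0.1325]
orientation: [1.971, 1.825, 0.701]
ft_force: [-0.2, -0.1, -3.9]
gripper_width: 0.182
```

```bash
python3 -c "
from h import *
where()"
```

```text
[-0.8 -2.  51.8] 15.470687540928996 [-0.2 -0.1 -3.9] [ 0.791  0.821 -1.312  2.425  1.989  0.861 -2.011] [ 0.12  0.04 -0.02]
```

move_arm(targets=[-1,-12,-0.3,0,0,0,255,-2.4,-24,-0.6,0,0,0,255,-4.4,-40,-0.8,0,0,0,255,-6,-53,-0.8,0,0,0,255,-6.6,-58.5,-0.8,0,0,0,255])

```text
time: 13.1
ee_pos: [0.505, -0.0333, 0.1318]
orientation: [1.971, 1.825, 0.701]
ft_force: [0.7, 0.7, -4.2]
gripper_width: 0.177
```

```bash
python3 - <<'E'
from h import *
where()
w=snap("wrist");a=w["image"][100:,120:520]
s=snap("side");b=cv2.resize(s["image"][190:330,220:400],(400,380))
cv2.imwrite("pics/w8.png",np.hstack([a,b]))
E
```

```text
[ -0.7 -60.5  50.9] 15.043391419716281 [ 0.7  0.7 -4.2] [ 0.972  0.825 -1.316  2.43   2.018  0.765 -1.886] [ 0.11  0.06 -0.04]
```

View pics/w8.png

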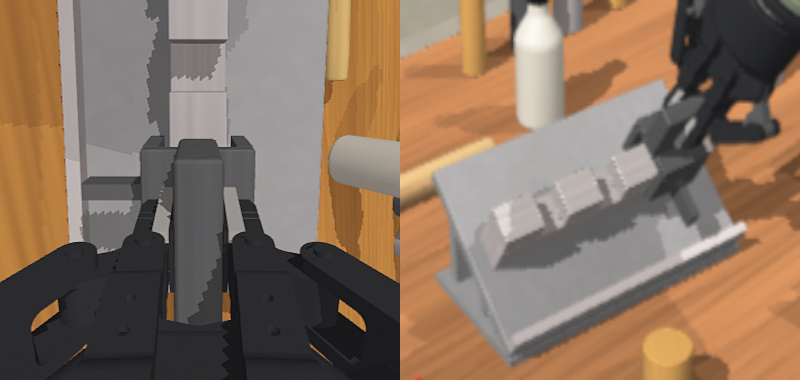

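The stop is over the right notch and unmoved in the grip. I lower it 13 mm and check, then seat it.

move_arm(targets=[1.7,-0.4,-2.5,0,0,0,255,3.4,-0.7,-4.9,0,0,0,255,5.1,-0.9,-7.4,0,0,0,255,7.4,-1,-10.6,0,0,0,255,7.4,-1,-10.6,0,0,0,255])

```text
time: 13.82
ee_pos: [0.5126, -0.0332, 0.121]
orientation: [1.971, 1.827, 0.702]
ft_force: [0.6, -0.2, -3.9]
gripper_width: 0.175
```

```bash
python3 -c "
from h import *
where()"
```

```text
[ -0.7 -59.5  37.7] 14.862746020470357 [ 0.6 -0.2 -3.9] [ 0.952  0.861 -1.295  2.417  2.046  0.785 -1.888] [ 0.08  0.05 -0.11]
```

move_arm(targets=[0.4,-0.8,-0.8,0,0,0,255,1,-0.8,-1.7,0,0,0,255,1.7,-0.9,-2.6,0,0,0,255,2.1,-0.9,-3.1,0,0,0,255,2.1,-0.9,-3.1,0,0,0,255])

```text
time: 14.45
ee_pos: [0.5146, -0.0343, 0.1182]
orientation: [1.97, 1.826, 0.702]
ft_force: [-0.2, -0.5, -3.7]
gripper_width: 0.18
```

```bash
python3 -c "
from h import *
where()"
```

```text
[ -0.5 -60.4  34.2] 15.270805191147447 [-0.2 -0.5 -3.7] [ 0.95   0.87  -1.289  2.413  2.055  0.788 -1.887] [ 0.11  0.07 -0.09]
```

move_arm(targets=[0.3,0,-0.4,0,0,0,255,0.6,0,-0.8,0,0,0,255,0.6,0,-0.8,0,0,0,255])

```text
time: 14.82
ee_pos: [0.5146, -0.0343, 0.118]
orientation: [1.968, 1.827, 0.701]
ft_force: [-25.5, -7.5, 31.7]
gripper_width: 0.18
```

```bash
python3 -c "
from h import *
where()"
```

```text
[ -0.7 -60.3  34. ] 15.341290917037153 [-25.5  -7.5  31.7] [ 0.949  0.871 -1.289  2.414  2.056  0.79  -1.887] [ 0.19  0.12 -0.15]
```

The stop bottomed at 34.0 mm, matching its seated depth at the start (34.1). I ease off, release, and slide out along the rail past the tab end.

move_arm(targets=[-0.6,0,0.8,0,0,0,255,-0.6,0,0.8,0,0,0,200,-0.6,0,0.8,0,0,0,100,-0.6,0,0.8,0,0,0,0,-0.6,0,0.8,0,0,0,0])

```text
time: 15.45
ee_pos: [0.5147, -0.0342, 0.1183]
orientation: [1.97, 1.826, 0.702]
ft_force: [0.3, -1.0, 0.3]
gripper_width: 0.842
```

move_arm(targets=[0,0,0,0,0,0,0,-2.5,0,4,0,0,0,0,-5,-10,6,0,0,0,0,-7,-30,6,0,0,0,0,-9,-50,6,0,0,0,0])

```text
time: 16.08
ee_pos: [0.5053, -0.0855, 0.1244]
orientation: [1.97, 1.826, 0.702]
ft_force: [0.2, 0.1, -0.5]
gripper_width: 1.006
```

```bash
python3 - <<'E'
from h import *
where()
w=snap("wrist");a=w["image"][100:,120:520]
s=snap("side");b=cv2.resize(s["image"][190:330,220:400],(400,380))
cv2.imwrite("pics/w9.png",np.hstack([a,b]))
E
```

```text
[   0.5 -112.3   40.9] 85.4920992799751 [ 0.2  0.1 -0.5] [ 1.096  0.833 -1.269  2.403  2.055  0.658 -1.776] [ 0.13  0.08 -0.09]
```

move_arm(targets=[-3,-35,5,0,0,0,0,-6,-75,20,0,4,0,0,-10,-115,45,0,10,0,0,-15,-150,75,0,18,0,0,-15,-190,100,0,26,0,0])

```text
time: 16.8
ee_pos: [0.4891, -0.2299, 0.1561]
orientation: [2.127, 1.905, 0.354]
ft_force: [-0.0, -1.1, -1.0]
gripper_width: 1.002
```

```bash
python3 - <<'E'
from h import *
import pickle
where()
t=snap("top");s=snap("side");pickle.dump((t,s),open("f.pkl","wb"))
a=cv2.resize(t["image"][200:310,230:370],(400,314),interpolation=cv2.INTER_CUBIC);b=cv2.resize(s["image"][200:330,230:395],(400,315),interpolation=cv2.INTER_CUBIC)
o=np.zeros((595,800,3),np.uint8);o[:314,:400]=a;o[:315,400:]=b
o[315:,:400]=cv2.resize(t["image"][100:380,100:500],(400,280));o[315:,400:]=cv2.resize(s["image"][100:450,70:570],(400,280));cv2.imwrite("pics/f.png",o)
E
```

```text
[  21.2 -257.    65.9] 85.14622867615422 [-0.  -1.1 -1. ] [ 1.134  0.574 -0.971  2.139  0.987  0.461 -0.64 ] [  5.08 -14.99   2.97]
```

I've used all my picture views, so I check numerically. I measure the tab in side and top images taken before and after, and difference the rest of the scene.

```bash
python3 - <<'E'
from h import *
import pickle
T0=pickle.load(open("top0.pkl","rb"));S0=pickle.load(open("side0.pkl","rb"));T,S=pickle.load(open("f.pkl","rb"))
R=railR(YAW)
def pr(s,y,dz=0,x0=-.003): # seated tab centre y
    c=[[sx*.008+x0,y+sy*.03,z+dz] for z in(.008,.053) for sx in(-1,1) for sy in(-1,1)]
    return proj(s,np.array([RO+R@np.array(p) for p in c]))
for n,s0,s in(("top",T0,T),("side",S0,S)):
  for lab,im,y in(("before",s0,.0605),("after",s,-.0605)):
    P=pr(im,y); lo=P.min(0);hi=P.max(0)
    hsv=cv2.cvtColor(im["image"],cv2.COLOR_BGR2HSV)
    m=(hsv[...,2]<85).astype(np.uint8)*255
    hull=np.zeros_like(m);cv2.fillConvexPoly(hull,cv2.convexHull(P.round().astype(np.int32)),255)
    row=[]
    for dz in(-.006,0,.006,.012):
      h=np.zeros_like(m);cv2.fillConvexPoly(h,cv2.convexHull(pr(im,y,dz).round().astype(np.int32)),255); row.append(round(float((m[h>0]>0).mean()),2))
    x0,y0=(lo-14).astype(int);x1,y1=(hi+14).astype(int)
    sub=m[y0:y1,x0:x1]; k=cv2.connectedComponentsWithStats(sub);i=1+np.argmax(k[2][1:,4])
    print(n,lab,"pred",lo.round(1),hi.round(1),"blob",(k[2][i][:2]+[x0,y0]),(k[2][i][:2]+k[2][i][2:4]+[x0,y0]),k[2][i][4],"cover",row)
  d=cv2.absdiff(s0["image"],s["image"]).max(2); d=cv2.morphologyEx((d>40).astype(np.uint8),cv2.MORPH_OPEN,np.ones((3,3)))
  k=cv2.connectedComponentsWithStats(d); print(n,[list(map(int,r)) for r in k[2][1:] if r[4]>25])
E
```

```text
top before pred [253.9 263.1] [282.5 282.1] blob [256 263] [283 281] 281 cover [0.58, 0.58, 0.53, 0.46]
top after pred [306.3 268.1] [333.5 287.3] blob [308 254] [333 281] 487 cover [0.52, 0.52, 0.47, 0.4]
top [[256, 250, 27, 26, 470], [479, 250, 27, 15, 198], [302, 256, 38, 26, 670], [486, 268, 154, 98, 7861], [398, 297, 12, 19, 121], [154, 301, 55, 24, 971], [392, 312, 118, 114, 6980], [419, 316, 19, 6, 74], [441, 336, 8, 6, 37], [444, 350, 7, 6, 29], [456, 356, 6, 6, 31], [619, 375, 21, 10, 108], [576, 411, 64, 34, 1116], [446, 426, 27, 5, 112], [451, 439, 62, 41, 1582], [604, 447, 6, 6, 29], [515, 465, 32, 15, 337]]
side before pred [273.7 244.1] [312.4 272.5] blob [276 253] [311 286] 595 cover [0.53, 0.49, 0.44, 0.39]
side after pred [326.5 226.3] [363.6 253.1] blob [328 234] [362 267] 544 cover [0.55, 0.51, 0.47, 0.4]
side [[401, 0, 210, 211, 11428], [629, 39, 11, 41, 150], [614, 87, 15, 41, 135], [470, 190, 105, 38, 2340], [455, 210, 9, 5, 36], [317, 228, 46, 38, 1061], [268, 247, 43, 31, 650], [307, 270, 26, 14, 106], [344, 272, 7, 6, 36], [327, 273, 46, 21, 167], [283, 274, 20, 12, 104], [289, 287, 12, 11, 61], [180, 358, 79, 60, 2459]]
```

```bash
python3 -c "
from h import *
s=robot.get_state();print(s['qd'].round(3),s['ft_force'].round(1),s['time']);print(robot.close_job())"
```

```text
[-0.006  0.019 -0.016  0.094  0.28  -0.088 -0.307] [0.2 0.5 0.3] 16.9
the job is handed in; nothing more can be done
None
```

The job is done and handed in at 16.9 s, with no verdict reported. The channel was put flat in the red tray first. I then lifted the stop by its tab about 17–18 mm, slid it along the rail still astride, and lowered it into the right end notch. The gripper was then opened and moved clear.

**Checks that agreed**
- **Seating:** the stop bottomed with the grasp at 34.0 mm above the bar, against 34.1 mm when it was seated at the start. It was centred at y ≈ -60.4 mm. I took this before letting go.
- **After release:** the dark tab's blob fits its seated prediction within about 1 px of how it fitted at the start in the side view. The top-view blob does not bear on this: after the move it ran about 14 px above its prediction, possibly merged with the stop's shadow.
- **Bystanders:** image differences showed no change at the brass round, V-block, oil bottle, hammer or driver. The arm and its shadow partly covered the case and papers in the top view.

**Limits of the checks**
- My picture views were used up, so the last check was by pixel numbers only. I saw the channel in the tray by eye earlier, but I never viewed the stop seated.
- Joint 4 ran right up to its 2.43 rad limit several times, including while I carried the stop, without reading beyond it. The poses stayed within a few mm.
- Pressing the stop to the bottom of the notch raised the wrist force to about 41 N, well under 120 N.
- The arm was still moving slightly (up to 0.3 rad/s at the wrist) in free air when I handed in.

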